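Check two cups with a contact thermometer, then lay it in its cradle

TASK

Pick up the orange contact thermometer and gently touch its copper tip to the middle of the upturned base of the blue cup, then of the red cup, resting it about a second on each. Then lower the thermometer into its raised, sloping two-fork cradle before letting go: handle centred over and lying on both forks, the tip hanging over the little white dish. Do not shift the cups, and leave the white cup, tamper, milk pitcher and spoon alone.

Things in the scene. Friction and masses are not known exactly. Their poses are not given: they have to be found in the camera images.
- probe: Contact thermometer, 140 g, lying flat. Orange box handle 130 x 24 x 28 mm (x, y, z); origin at the centre of the handle's underside, x towards the tip, z up. A 6 mm steel stem leaves the +x end 19 mm above the underside, runs to x = 135 mm and bends down to a copper tip of diameter 10 mm. Grip across y at mid-handle.
- probe_tip (a point): Centre of the end face of the copper tip, at (135, 0, 2) mm in the thermometer's frame: 2 mm above the plane of the handle's underside.
- cup_blue: Blue espresso cup (200 g) standing upside down on the dark wooden cup shelf: mouth diameter 66 mm at the bottom, flat round base of diameter 40 mm on top, 60 mm high; a small ear sticks out 50 mm from the axis along its own x. First test cup. Origin at the centre of the mouth plane (on the shelf top), z up.
- cup_blue_top (a point): Centre of the upturned base (top face) of the blue cup, 60 mm above the cup's origin: touch here.
- cup_red: Red espresso cup (200 g) standing upside down on the dark wooden cup shelf: mouth diameter 66 mm at the bottom, flat round base of diameter 40 mm on top, 60 mm high; a small ear sticks out 50 mm from the axis along its own x. Second test cup. Origin at the centre of the mouth plane (on the shelf top), z up.
- cup_red_top (a point): Centre of the upturned base (top face) of the red cup, 60 mm above the cup's origin: touch here.
- cup_white: White espresso cup (200 g) standing upside down on the dark wooden cup shelf: mouth diameter 66 mm at the bottom, flat round base of diameter 40 mm on top, 60 mm high; a small ear sticks out 50 mm from the axis along its own x. To be left alone. Origin at the centre of the mouth plane (on the shelf top), z up.
- shelf: Fixed low dark wooden cup shelf, 150 x 290 mm (x, y), top face 30 mm above the counter. Origin at the centre of its underside on the counter. The three cups stand on it in a row along its y, 95 mm apart, in any order.
- cradle: Fixed; origin on the counter midway between the forks, x to the dish, z up. Black base 12 mm thick, x -60 to 170, 64 mm wide. Two aluminium forks at x -40 and +39 mm: seats 8 mm long, 30 mm clear between lips 11 mm high that flare to 37 mm; 12 mm wide posts; 70 mm free between forks for fingers. White dish at x 135 mm, diameter 52, rim 28 mm up.
- cradle_seat (a point): Point 85 mm above the cradle's origin, midway between the fork seats, in their common plane, which slopes down towards the dish (cradle +x) by 0.21 rad. The centre of the handle's underside (thermometer origin) belongs here, its x pointing to the dish and 0.21 rad down.
- tamper: Bystander: black tamper, diameter 58 mm, 94 mm high, standing; origin at the centre of its underside.
- pitcher: Bystander: steel milk pitcher, diameter 84 mm, 95 mm high, handle along its own x (to 72 mm); origin at the centre of its underside.
- spoon: Bystander: steel spoon 140 mm long lying on the counter, near the robot.
Things that resemble listed ones, but are neither listed nor needed, are in the scene too. Of the things like the probe, leave any that is green or yellow; of the rest the smaller one is meant.

How it is judged:
By the outcome, as a careful person would: the job done as asked, in the order asked, and still so for the second after the job is handed in, with the robot touching nothing.
It also fails if it takes over 58 s, if anything falls off the work surface, if the arm or the gripper's body presses on something with over 40 N, if the wrist force passes 120 N, or if a joint passes its speed limit or range.

ROBOT

A 7-joint arm with a two-finger parallel gripper is mounted at the origin on the work surface. World frame = base frame: x ahead of the robot, y to its left, z up, the work surface at z = 0. Lengths are in mm, angles in rad, forces in N, time in s.
With the tool pointing down it reaches from about 425 to 875 mm from the base axis. Payload 9.9 kg.
Tool frame: the origin (TCP) lies where the fingers leave the gripper's body, on its centre line; the fingertips stand 73 mm ahead of it and the grasp point (between the pads) lies 54 mm ahead of it; z points along the fingers, y is the line along which they close (so a half turn about z gives the same grasp; the last joint's range is limited). The gripper opens to 85 mm and grips with 20 to 120 N. Pads are 22 mm wide; open, the fingers measure 114 mm over their backs; the gripper's body (76 mm by 85 mm) begins 54 mm behind the grasp point. The pads swing forward as they close: fully open they stand 13 mm farther back than shut.
Start: joints at [1.103, 0.576, 0.025, 1.437, -0.015, 1.129, -0.057], TCP at [252.756, -625.896, 303.889] pointing down, gripper open.
Joint ranges: [-2.76, 2.76], [-0.34, 2.15], [-1.52, 1.57], [0.19, 2.46], [-1.09, 4.23], [0.17, 1.99], [-2.82, 2.82]. Speed limits (rad/s): [2.22, 2.22, 3.01, 3.01, 3.14, 3.14, 3.14].

INTERFACE

Orientations are given as a unit quaternion [x, y, z, w].
In Python, from rig import manip, get_image, camera_params, finish_job gives the robot as it stands. The module is installed in compiled form; this text tells all that it offers.
- The arm moves only by the tool drive_tool, never from a script. Its argument "increments" is a list of rows, each a list of 3 entries, a list of its own where there are three numbers: the shift along the world's x, y, z as a fraction of full scale, then the turn about the world's z as a fraction of full scale, then the opening, from 0 (shut) to 1 (fully open). A call has 1 to 12 rows; each row shifts and turns the commanded pose from where the row before left it; what a row does not reach is not made up. Full scale, the value 1, is 0.04 m for a shift and 0.12 rad for a turn. A row lasts 1/12 s, in which the tool goes at most 41.7 mm and 7.16 degrees, less where a joint would pass 70% of its speed; a pose out of reach is approached as far as the arm can. A call with a number of a shift or a turn outside -1 to 1 is refused whole. A call with a gripper value outside its range is refused whole. The fingers move at their own pace and stop on an object; "force" is the grip in N (left out, the last holds). Time passes only in rows, so rows that do not move let the fingers close. It gives the time, the measured TCP pose, the force, the opening and the grip force at its end, in the units of the state.
- manip.sense(): the state, without advancing time (a new reading comes with each control period).
- get_image(name): name is "side" or "top"; returns (picture, depth): 384x512x3 uint8, blue, green, red; 384x512 float32, mm along the optical axis (not along the pixel's ray), 0 where there is no reading.
- camera_params(name): a dict with "fx", "fy", "cx", "cy" (pixels), "eye" and "attitude" of the camera in the world. Camera axes: x right, y down, z forward; pixel columns grow to the right and rows downward; lengths in mm; the calibration is good to about 2 mm. A picture is of the moment at which its call begins. camera_params takes no time and is no camera call.
- finish_job(): hands the job in; it is judged then, once.
The state is a dict: "time": time; "q": joint angles; "joint_vel": joint speeds; "joint_torque": joint torques, N m; "tcp_pos": TCP position; "eef_rot": TCP orientation; "force": force on the tool from outside, world axes, zero at the start; "moment": the same for the moment, N m; "finger_gap": finger opening in mm; "grip_force": force on a finger pad.
Only numpy, scipy, OpenCV 4.12 (cv2) and the standard library are available. Lean on these libraries where they do the work, as an engineer would, in place of code of your own. Each camera call takes 0.05 s, during which the arm holds its last target. There are 200 camera calls.

## Working session

There is one attempt and no reset: what is moved stays moved. The work goes in short steps, Python scripts to look and compute and a tool call to move; the robot and the scene stay as the last step left them, time stands still between calls to the robot, and variables do not carry over. Pictures are saved under pics/ and viewed, at most 10 in all, crops included, and the job is handed in when it is done.

Besides the shell and the picture viewer there is one more tool, called after "Call:" as name([rows], argument=value, ...), one row to a line, values as JSON. drive_tool: Moves the arm, as the interface text tells. Shift numbers are shares of 0.04 m and turn numbers shares of 0.12 rad, none past 1 either way. Its arguments: {"type":"object","properties":{"increments":{"type":"array"},"force":{"type":"number"}},"required":["increments"]}

```bash
mkdir -p pics
cat > h.py <<'E'
import numpy as np, cv2
from rig import manip, get_image, camera_params, finish_job
from scipy.spatial.transform import Rotation as R
def cam(n):
    p=camera_params(n); a=np.array(p["attitude"],float)
    M=a if a.shape==(3,3) else R.from_quat(a).as_matrix()
    return p,M,np.array(p["eye"],float)
def cloud(n,d):
    p,M,e=cam(n); v,u=np.mgrid[0:384,0:512]
    c=np.stack([(u-p["cx"])/p["fx"]*d,(v-p["cy"])/p["fy"]*d,d],-1)
    return c@M.T+e
def ray(n,u,v,z):
    p,M,e=cam(n); r=M@np.array([(u-p["cx"])/p["fx"],(v-p["cy"])/p["fy"],1]); return e+r*(z-e[2])/r[2]
def proj(n,P):
    p,M,e=cam(n); c=(np.atleast_2d(P)-e)@M; return np.c_[c[:,0]/c[:,2]*p["fx"]+p["cx"],c[:,1]/c[:,2]*p["fy"]+p["cy"]]
E
python3 - <<'E'
from h import *
for n in("top","side"):
    im,d=get_image(n); np.savez(n,im=im,d=d); cv2.imwrite(f"pics/{n}0.png",cv2.resize(im,(800,600),interpolation=cv2.INTER_CUBIC)); print(camera_params(n))
print(manip.sense())
E
```

```text
{'fx': 472.8481815861349, 'fy': 472.8481815861349, 'cx': 250.5875623350604, 'cy': 184.09958388115967, 'eye': array([ 215.6926448 , -106.06733709, 1765.86814048]), 'attitude': array([-0.70001067,  0.7074878 , -0.06376319,  0.07335073])}
{'fx': 495.728177322455, 'fy': 495.728177322455, 'cx': 249.02446652789436, 'cy': 189.5508012154493, 'eye': array([ 256.19324172,  760.3366163 , 1203.48638433]), 'attitude': array([-0.16382421,  0.92881268, -0.32809816,  0.05310576])}
{'time': 0.1, 'q': array([ 1.10321197,  0.576449  ,  0.02483866,  1.43786406, -0.01501828,
        1.12902241, -0.05647761]), 'joint_vel': array([ 0.00181348, -0.00137425,  0.00044588, -0.0037743 ,  0.00029052,
       -0.0003325 , -0.00053114]), 'joint_torque': array([ 6.17367506e-03, -7.67307472e+01,  2.25754179e+00, -2.86603278e+01,
        1.56705844e-02,  8.73942976e-03,  1.08071170e-04]), 'tcp_pos': array([ 252.63983924, -625.58952665,  303.11382799]), 'eef_rot': array([ 9.81639693e-01,  1.90743035e-01, -1.77505444e-04, -7.58814487e-04]), 'force': array([-0.13997057,  0.64338948,  0.59826352]), 'moment': array([-0.03528831, -0.03453997, -0.01532653]), 'grip_force': 0.0, 'finger_gap': 85.44253538064171}
```

View pics/top0.png

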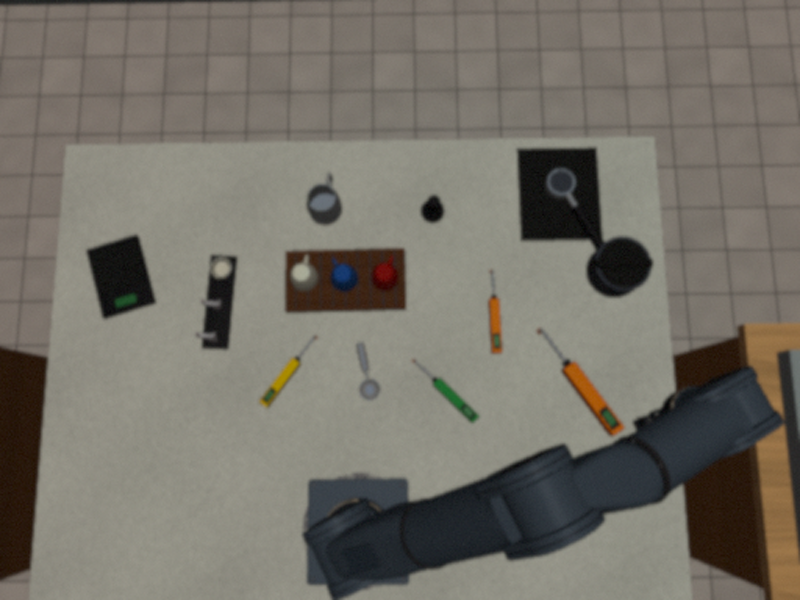

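View pics/side0.png

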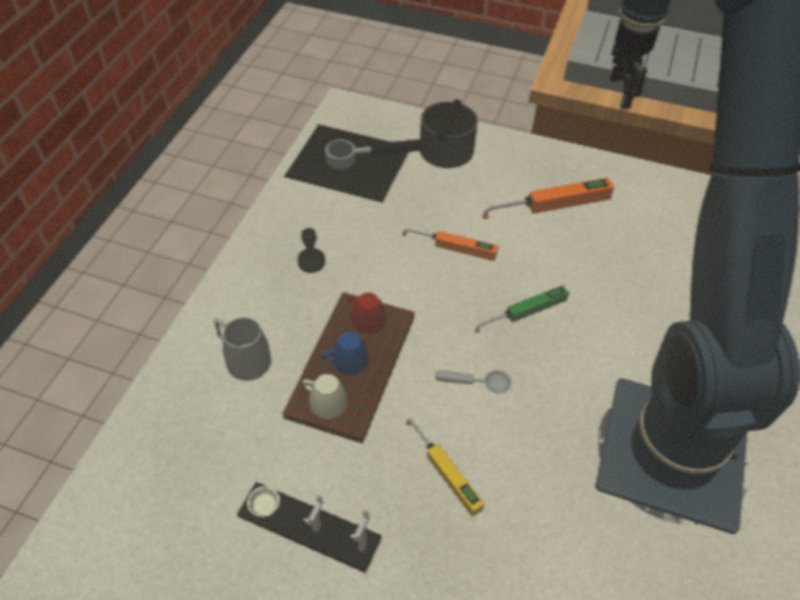

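The top view shows the smaller orange probe at about (495,318), cups at (304,275) white, (343,277) blue and (385,274) red, and the cradle at (220,300) with its dish at the top. The side view agrees. I'll measure these next.

Run:
```python
from h import *
for n in("top","side"):
    f=np.load(n+".npz"); im,d=f["im"],f["d"]; C=cloud(n,d); hsv=cv2.cvtColor(im,cv2.COLOR_BGR2HSV); H,S,V=cv2.split(hsv)
    print(n,"valid",(d>0).mean())
    X,Y,Z=C[...,0],C[...,1],C[...,2]
    table=(d>0)&(S<60)&(V>120)&(X>350)&(X<800)&(abs(Y)<400); print("table z",np.median(Z[table]),Z[table].std())
    def comps(m,mn):
        k,l,s,c=cv2.connectedComponentsWithStats(m.astype(np.uint8))
        return [(l==i) for i in range(1,k) if s[i,4]>=mn]
    for name,m in dict(orange=(H>4)&(H<16)&(S>170)&(V>110)&(X>300),blue=(H>100)&(H<125)&(S>130)&(X>300),red=((H<4)|(H>174))&(S>170)&(V>60)&(X>350)).items():
        for c in comps(m&(d>0)&(Y>-700)&(X<900),25):
            v,u=np.nonzero(c); z=Z[c]
            print(name,len(u),"px",u.mean().round(1),v.mean().round(1),"mean",C[c].mean(0).round(1),"zmax",np.percentile(z,[5,50,90,98]).round(1))
            if name=="orange":
                t=c; r=cv2.minAreaRect(np.float32([ray(n,a,b,24)[:2] for a,b in zip(u,v)])); print("  rect",r)
            else:
                t=c&(Z>83); print("  top",t.sum(),C[t].mean(0).round(1), "mid-range",((C[t].min(0)+C[t].max(0))/2).round(1),np.ptp(C[t],axis=0).round(1))
    # cradle
    reg=(Y>100)&(Y<480)&(X>300)&(X<900)
    for c in comps((V<70)&reg,150):
        P=C[c][:,:2]; v,u=np.nonzero(c); r=cv2.minAreaRect(np.float32([ray(n,a,b,12)[:2] for a,b in zip(u,v)])); print("dark",c.sum(),C[c].mean(0).round(1),r)
    hi=reg&(Z>60)&(d>0)&(Y>180)
    for c in comps(hi,3): print("fork",c.sum(),C[c].mean(0).round(1),Z[c].max().round(1))
    c=reg&(Z>16)&(Z<45)&(d>0)&(Y>170)&(V>110)
    for q in comps(c,15): print("dish",q.sum(),C[q].mean(0).round(1))
```

```text
top valid 0.9959360758463541
table z -0.5060491923695736 8.428776583685634
orange 115 px 316.3 202.3 mean [ 486.1 -327.2   27.2] zmax [20.9 26.8 33.3 35.1]
  rect ((487.7872009277344, -328.4579772949219), (18.53273582458496, 82.97840881347656), 87.9927978515625)
orange 195 px 370.7 243.0 mean [ 332.9 -516.7   40. ] zmax [33.4 39.7 46.  48.7]
  rect ((331.00201416015625, -521.8111572265625), (92.20323181152344, 31.320547103881836), 34.45503616333008)
blue 203 px 219.8 177.0 mean [575.1  27.4  80.7] zmax [57.5 83.8 92.6 96.2]
  top 107 [580.2  30.8  89.2] mid-range [580.   28.3  91.5] [48.7 47.4 16.9]
red 155 px 246.1 174.1 mean [584.  -68.6  83.5] zmax [65.1 86.2 93.  97.3]
  top 102 [581.4 -66.4  89.1] mid-range [581.8 -64.7  91.1] [41.4 43.8 16. ]
dark 364 [554.2 138.2  30.9] ((579.7547607421875, 136.50962829589844), (141.20785522460938, 64.53853607177734), 1.031893014907837)
dark 692 [513.6 333.1  12. ] ((531.2334594726562, 334.71417236328125), (60.18779754638672, 221.09475708007812), 86.49121856689453)
fork 35 [516.7 340.5  77.3] 90.3
fork 44 [437.7 341.5  92.6] 110.6
dish 16 [613
[... 161 characters left out ...]
3.    39.9] zmax [34.9 39.9 43.8 45.6]
  rect ((331.9389343261719, -531.7991943359375), (91.83816528320312, 29.726591110229492), 34.548683166503906)
orange 97 px 291.7 153.3 mean [ 488.9 -322.3   28.2] zmax [23.6 28.1 31.6 33. ]
  rect ((487.95654296875, -326.56109619140625), (17.829240798950195, 83.30785369873047), 89.97459411621094)Traceback (most recent call last):
  File "<stdin>", line 21, in <module>
  File "h.py", line 13, in ray
    p,M,e=cam(n); r=M@np.array([(u-p["cx"])/p["fx"],(v-p["cy"])/p["fy"],1]); return e+r*(z-e[2])/r[2]
          ~~~^^^
  File "h.py", line 5, in cam
    p=camera_params(n); a=np.array(p["attitude"],float)
ValueError: time passes only in moves, steps and waits
```

```bash
cat > pp.py <<'E'
import h
_c={}
_o=h.cam
def cam(n):
    if n not in _c:_c[n]=_o(n)
    return _c[n]
h.cam=cam
E
python3 - <<'E'
import pp; from h import *
acc={}
for n in("top","side"):
    L=[get_image(n) for _ in range(6)]
    im=np.mean([a for a,b in L],0); d=np.median([b for a,b in L],0); np.savez(n+"m",im=im,d=d)
    im8=im.astype(np.uint8); C=cloud(n,d); X,Y,Z=np.moveaxis(C,-1,0); H,S,V=cv2.split(cv2.cvtColor(im8,cv2.COLOR_BGR2HSV))
    print(n)
    def rect(m,z):
        v,u=np.nonzero(m); P=np.float32([ray(n,a,b,z)[:2] for a,b in zip(u,v)]); return P
    # probe handle: whole raised body
    m=(Z>14)&(Z<60)&(X>400)&(X<580)&(abs(Y+327)<40)&(d>0)
    P=C[m]; c=P[:,:2].mean(0); w=np.linalg.svd(P[:,:2]-c)[2][0]; w*=np.sign(w[0]); t=(P[:,:2]-c)@w
    print("probe",m.sum(),c.round(1),"ang",np.arctan2(w[1],w[0]).round(3),"ext",t.min().round(1),t.max().round(1))
    m=(H>4)&(H<18)&(S>150)&(V>90)&(X>400)&(X<600)&(abs(Y+327)<40); P=rect(m,24 if n=="side" else 26); c=P.mean(0); w=np.linalg.svd(P-c)[2][0]; w*=np.sign(w[0]); t=(P-c)@w
    print("orange",m.sum(),c.round(1),np.arctan2(w[1],w[0]).round(3),t.min().round(1),t.max().round(1))
    m=(V<75)&(Y>230)&(Y<420)&(X>380)&(X<720); m=cv2.morphologyEx(m.astype(np.uint8),cv2.MORPH_OPEN,np.ones((2,2)))
    k,l,s,_=cv2.connectedComponentsWithStats(m); P=rect(l==1+s[1:,4].argmax(),12); r=cv2.minAreaRect(P); print("base",r)
    if n=="top":
        # median axis by row
        rows=np.unique(np.nonzero(l==1+s[1:,4].argmax())[0]); 
    for lo,hi in((415,465),(490,545)):
        q=(Z>66)&(X>lo)&(X<hi)&(abs(Y-338)<45)&(d>0); print("fork",q.sum(),C[q].mean(0).round(1),C[q].min(0).round(1),C[q].max(0).round(1))
    q=(X>560)&(X<680)&(abs(Y-330)<45)&(V>120)&(Z>8)&(d>0); P=rect(q,24);print("dish",q.sum(),C[q].mean(0).round(1),cv2.minEnclosingCircle(P))
    for nm,q in dict(blue=(H>100)&(H<125)&(S>110)&(X>500),red=((H<5)|(H>174))&(S>150)&(V>50)&(X>500)&(X<700)&(Y>-150)&(Y<0)).items():
        q=q&(abs(Z-90)<6); P=rect(q,90); print(nm,q.sum(),C[q].mean(0).round(1),P.mean(0).round(1))
t=np.load("topm.npz")["im"].astype(np.uint8); s=np.load("sidem.npz")["im"].astype(np.uint8)
f=lambda a,sz:cv2.resize(a,sz,interpolation=cv2.INTER_CUBIC)
cv2.imwrite("pics/crops.png",np.vstack([np.hstack([f(t[155:240,110:180],(400,300)) if 0 else f(t[155:230,100:200],(400,300)),f(t[165:240,270:370],(400,300))]),np.hstack([f(s[300:375,150:250],(400,300)),f(s[120:195,240:340],(400,300))])]))
E
```

```text
top
probe 259 [ 472.2 -327.5] ang 0.015 ext -70.7 102.8
orange 157 [ 475.1 -326.9] 0.003 -69.8 57.6
base ((529.0245971679688, 330.70306396484375), (60.55160903930664, 225.1433563232422), 86.3333969116211)
fork 41 [438.1 341.8  93.2] [433.6 319.3  66.7] [443.8 363.  105.6]
fork 35 [516.5 340.3  78.3] [512.  315.1  71.8] [522.7 360.   89.5]
dish 80 [613.9 331.5  14.6] ((611.6588134765625, 328.98663330078125), 19.0098876953125)
blue 101 [580.4  31.3  89.2] [580.2  31.2]
red 101 [580.8 -66.1  89.3] [580.6 -66.1]
side
probe 345 [ 472.2 -322.9] ang 0.009 ext -70.8 105.4
orange 161 [ 477.9 -324.6] -0.011 -72.0 53.4
base ((530.1116943359375, 341.55670166015625), (59.97698974609375, 223.5999755859375), 86.39237976074219)
fork 102 [439.1 343.3  93.3] [434.4 320.7  68.2] [447.2 366.2 106.2]
fork 88 [517.5 337.8  78.8] [512.  315.9  69.7] [526.1 361.5  90.3]
dish 335 [617.1 329.   19.1] ((601.9512329101562, 324.03472900390625), 44.15462875366211)
blue 103 [583.1  34.9  89.9] [583.1  35. ]
red 84 [584.7 -61.   90. ] [584.7 -61. ]
```

View pics/crops.png

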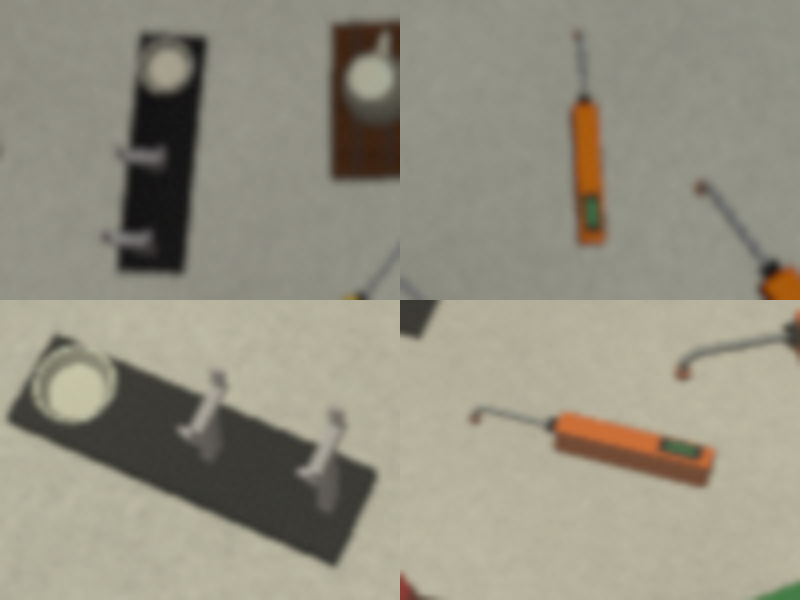

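The crops show the probe with its tip to +x and its rear at the display, and the cradle with the dish at its +x end. Estimates: probe centre (468.5, -325.5) with yaw 0.01, blue cup (582, 33), red cup (583, -63.5), cradle seat (477, 340) with yaw -0.06. Now moving above the probe.

Call:
drive_tool([
  [[0.54, 0.75, 0], -0.31, 1],
  [[0.54, 0.75, 0], -0.31, 1],
  [[0.54, 0.75, 0], -0.31, 1],
  [[0.54, 0.75, 0], -0.31, 1],
  [[0.54, 0.75, 0], -0.31, 1],
  [[0.54, 0.75, 0], -0.31, 1],
  [[0.54, 0.75, 0], -0.31, 1],
  [[0.54, 0.75, 0], -0.31, 1],
  [[0.54, 0.75, 0], -0.31, 1],
  [[0.54, 0.75, 0], -0.31, 1],
  [[0, 0, 0], 0, 1],
  [[0, 0, 0], 0, 1],
], force=50)

```text
time: 1.7
tcp_pos: [470.6, -323.4, 304.0]
eef_rot: [1.0, 0.009, 0.0, -0.0]
force: [-0.0, -0.0, -0.3]
finger_gap: 85.2
grip_force: 0.0
```

Call:
drive_tool([
  [[-0.02, -0.02, -0.9], 0, 1],
  [[-0.02, -0.02, -0.9], 0, 1],
  [[0, 0, -0.9], 0, 1],
  [[0, 0, -0.9], 0, 1],
  [[0, 0, -0.9], 0, 1],
  [[0, 0, -0.6], 0, 1],
  [[0, 0, -0.3], 0, 1],
  [[0, 0, 0], 0, 1],
  [[0, 0, 0], 0, 1],
])

```text
time: 2.45
tcp_pos: [466.3, -328.5, 87.6]
eef_rot: [1.0, 0.005, -0.001, -0.0]
force: [-0.9, -0.8, 1.8]
finger_gap: 85.4
grip_force: 0.0
```

Call:
drive_tool([
  [[0.04, 0.04, -0.14], 0, 1],
  [[0, 0, -0.14], 0, 1],
  [[0, 0, 0], 0, 1],
  [[0, 0, 0], 0, 1],
  [[0, 0, 0], 0, 1],
])

```text
time: 2.87
tcp_pos: [468.9, -326.0, 77.1]
eef_rot: [1.0, 0.006, 0.0, 0.0]
force: [0.7, 1.2, 0.5]
finger_gap: 85.4
grip_force: 0.0
```

Run:
```python
import pp; from h import *
im,d=get_image("side"); s=manip.sense(); print(s["tcp_pos"],s["force"],s["eef_rot"])
cv2.imwrite("pics/g.png",cv2.resize(im[90:210,220:380],(800,600),interpolation=cv2.INTER_CUBIC))
```

```text
[ 468.90265104 -326.01637886   77.14029144] [-0.50521014 -0.17553339  0.1840048 ] [9.99982287e-01 5.94287303e-03 2.62216248e-04 1.95856749e-04]
```

View pics/g.png

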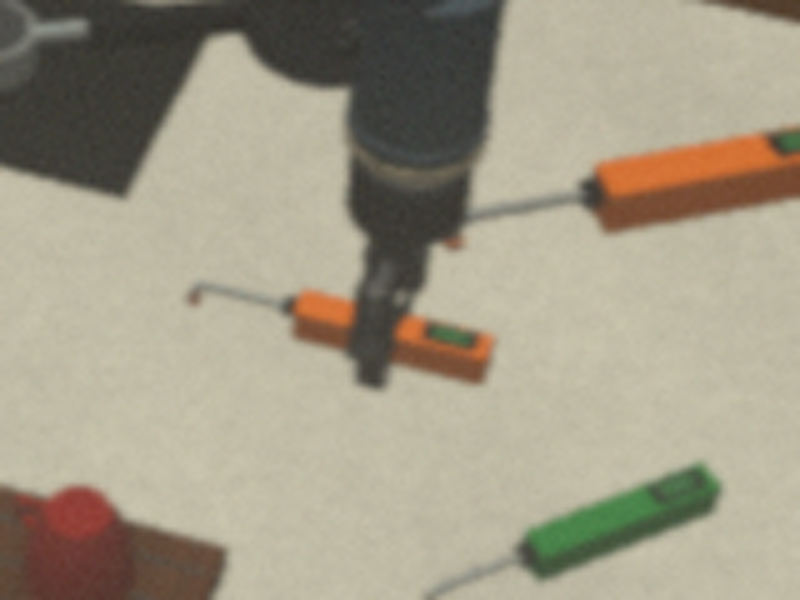

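The open fingers straddle the middle of the handle (finger at about (375,330), handle from x=295 to x=490). Closing and lifting.

Call:
drive_tool([
  [[0, 0, 0], 0, 0],
  [[0, 0, 0], 0, 0],
  [[0, 0, 0], 0, 0],
  [[0, 0, 0], 0, 0],
  [[0, 0, 0], 0, 0],
  [[0, 0, 0], 0, 0],
  [[0, 0, 0], 0, 0],
  [[0, 0, 0.3], 0, 0],
  [[0, 0, 0.6], 0, 0],
  [[0, 0, 0.8], 0, 0],
  [[0, 0, 0.8], 0, 0],
  [[0, 0, 0.8], 0, 0],
], force=60)

```text
time: 3.92
tcp_pos: [468.3, -325.6, 210.5]
eef_rot: [1.0, 0.006, -0.0, -0.0]
force: [0.5, -0.4, -1.1]
finger_gap: 22.9
grip_force: 59.2
```

Call:
drive_tool([
  [[-0.05, 0.4, 0], 0, 0],
  [[-0.05, 0.9, 0], 0, 0],
  [[-0.05, 0.95, 0], 0, 0],
  [[-0.05, 0.95, 0], 0, 0],
  [[-0.05, 0.95, 0], 0, 0],
  [[-0.05, 0.95, 0], 0, 0],
  [[-0.05, 0.95, 0], 0, 0],
  [[-0.05, 0.95, 0], 0, 0],
  [[-0.05, 0.95, 0], 0, 0],
  [[-0.09, 0.7, 0], 0, 0],
  [[0, 0.28, 0], 0, 0],
  [[0, 0, 0], 0, 0],
])

```text
time: 4.92
tcp_pos: [446.8, 34.8, 209.2]
eef_rot: [1.0, 0.009, 0.0, -0.001]
force: [0.8, -0.4, -1.3]
finger_gap: 22.9
grip_force: 59.3
```

Call:
drive_tool([
  [[0, 0, -0.3], 0, 0],
  [[0, 0, -0.3], 0, 0],
  [[0, 0, 0], 0, 0],
  [[0, 0, 0], 0, 0],
  [[0, 0, 0], 0, 0],
])

```text
time: 5.33
tcp_pos: [447.3, 30.7, 185.3]
eef_rot: [1.0, 0.005, 0.0, 0.0]
force: [0.5, 0.3, -1.4]
finger_gap: 22.9
grip_force: 59.3
```

Run:
```python
import pp; from h import *
s=manip.sense(); print(s["tcp_pos"],s["eef_rot"],s["force"])
o=[]
T=s["tcp_pos"]+np.array([135,1.6,-75])
for n in("top","side"):
    L=[get_image(n) for _ in range(3)]; im=np.mean([a for a,b in L],0).astype(np.uint8); d=np.median([b for a,b in L],0)
    np.savez(n+"b",im=im,d=d)
    print(n,"pred tip",proj(n,T).round(1),"pred tip at cup height",proj(n,[582,33,90]).round(1))
    u,v=proj(n,T)[0].astype(int); v+=5;print(u-25,v-37); c=cv2.resize(im[v-37:v+38,u-25:u+25],(400,600),interpolation=cv2.INTER_CUBIC); o.append(c)
cv2.imwrite("pics/b.png",np.hstack(o))
```

```text
[447.29714713  30.66441763 185.26443554] [9.99985645e-01 5.35665391e-03 1.14519557e-04 6.01913338e-05] [ 0.48943924  0.32789787 -1.41800752]
top pred tip [[217.8 173.3]] pred tip at cup height [[218.1 174.6]]
192 141
side pred tip [[223.5 213.5]] pred tip at cup height [[223.7 218.1]]
198 181
```

View pics/b.png

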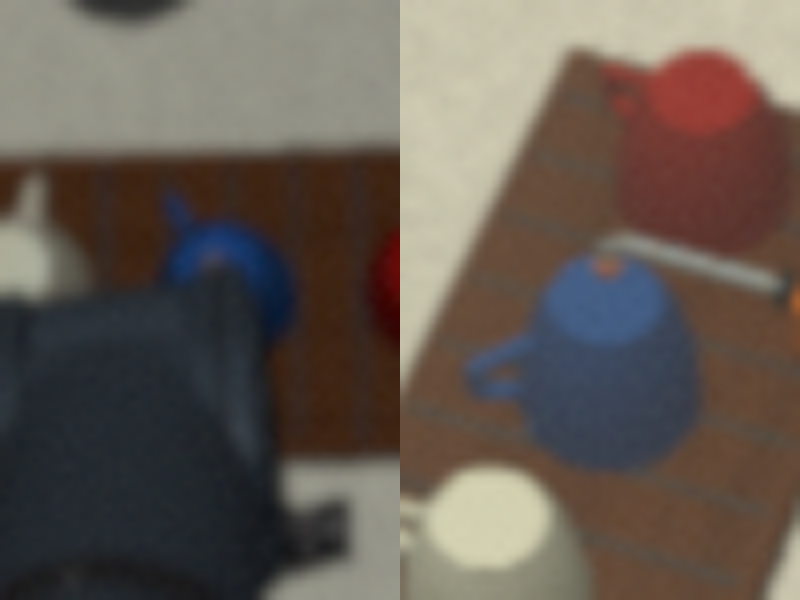

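The side view puts the copper tip at px (223.9,214.5) and the blue base centre at (223.9,218.7). Both match prediction, so I'm descending gently.

Call:
drive_tool([
  [[0, 0, -0.15], 0, 0],
  [[0, 0, -0.15], 0, 0],
  [[0, 0, -0.1], 0, 0],
  [[0, 0, -0.05], 0, 0],
  [[0, 0, 0], 0, 0],
  [[0, 0, 0], 0, 0],
])

```text
time: 6.13
tcp_pos: [447.1, 31.3, 166.4]
eef_rot: [1.0, 0.006, -0.0, 0.0]
force: [1.0, 0.4, -1.4]
finger_gap: 23.0
grip_force: 59.3
```

Call:
drive_tool([
  [[0, 0, -0.025], 0, 0],
  [[0, 0, -0.025], 0, 0],
  [[0, 0, 0], 0, 0],
])

```text
time: 6.38
tcp_pos: [447.3, 31.3, 164.7]
eef_rot: [1.0, 0.006, 0.0, -0.0]
force: [-0.1, 0.3, -1.1]
finger_gap: 22.9
grip_force: 59.3
```

Call:
drive_tool([
  [[0, 0, -0.02], 0, 0],
  [[0, 0, -0.02], 0, 0],
  [[0, 0, 0], 0, 0],
])

```text
time: 6.63
tcp_pos: [447.2, 31.3, 163.2]
eef_rot: [1.0, 0.006, 0.0, -0.0]
force: [-2.2, -0.3, 4.9]
finger_gap: 22.9
grip_force: 60.0
```

Contact. Resting about 1.2 s, then lifting.

Call:
drive_tool([
  [[0, 0, 0], 0, 0],
  [[0, 0, 0], 0, 0],
  [[0, 0, 0], 0, 0],
  [[0, 0, 0], 0, 0],
  [[0, 0, 0], 0, 0],
  [[0, 0, 0], 0, 0],
  [[0, 0, 0], 0, 0],
  [[0, 0, 0], 0, 0],
  [[0, 0, 0], 0, 0],
  [[0, 0, 0], 0, 0],
  [[0, 0, 0], 0, 0],
  [[0, 0, 0], 0, 0],
])

```text
time: 7.63
tcp_pos: [447.2, 31.3, 163.0]
eef_rot: [1.0, 0.006, -0.0, -0.0]
force: [-1.4, -0.4, 2.0]
finger_gap: 22.7
grip_force: 59.7
```

Call:
drive_tool([
  [[0, 0, 0], 0, 0],
  [[0, 0, 0], 0, 0],
  [[0, 0, 0.1], 0, 0],
  [[0, 0, 0.2], 0, 0],
  [[0, 0, 0.3], 0, 0],
  [[0, 0, 0.3], 0, 0],
  [[0, 0, 0], 0, 0],
])

```text
time: 8.22
tcp_pos: [447.9, 31.3, 201.1]
eef_rot: [1.0, 0.006, 0.001, -0.0]
force: [1.0, 0.2, -1.6]
finger_gap: 23.1
grip_force: 59.3
```

Call:
drive_tool([
  [[0, -0.4, 0], 0, 0],
  [[0.025, -0.8, 0], 0, 0],
  [[0, -0.8, 0], 0, 0],
  [[0, -0.4, 0], 0, 0],
  [[0, 0, -0.2], 0, 0],
  [[0, 0, -0.3], 0, 0],
  [[0, 0, 0], 0, 0],
  [[0, 0, 0], 0, 0],
  [[0, 0, 0], 0, 0],
])

```text
time: 8.97
tcp_pos: [448.2, -64.1, 179.2]
eef_rot: [1.0, 0.006, -0.0, -0.0]
force: [-0.3, 0.3, -1.7]
finger_gap: 22.8
grip_force: 59.3
```

Run:
```python
import pp; from h import *
s=manip.sense(); print(s["tcp_pos"],s["force"])
T=s["tcp_pos"]+np.array([135,1.6,-75]); n="side"
L=[get_image(n) for _ in range(3)]; im=np.mean([a for a,b in L],0).astype(np.uint8)
print(proj(n,T).round(1),proj(n,[583,-63.5,90]).round(1)); u,v=proj(n,T)[0].astype(int); print(u-40,v-15)
cv2.imwrite("pics/r.png",cv2.resize(im[v-15:v+45,u-40:u+40],(800,600),interpolation=cv2.INTER_CUBIC))
```

```text
[448.1619526  -64.12427927 179.15605873] [-0.31310433  0.34477987 -1.69816526]
[[235.6 189.4]] [[235.8 192.2]]
195 174
```

View pics/r.png

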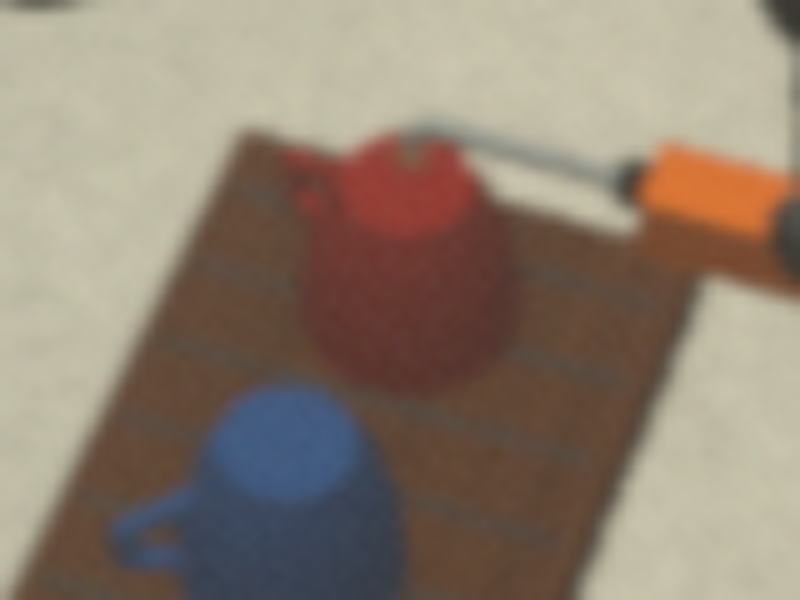

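The red base centre is at px (236,192.8) and the tip, at (236,190), is above it. Descending.

Call:
drive_tool([
  [[0, 0, -0.15], 0, 0],
  [[0, 0, -0.12], 0, 0],
  [[0, 0, -0.06], 0, 0],
  [[0, 0, -0.02], 0, 0],
  [[0, 0, 0], 0, 0],
  [[0, 0, 0], 0, 0],
])

```text
time: 9.62
tcp_pos: [448.1, -64.7, 165.0]
eef_rot: [1.0, 0.006, -0.0, -0.0]
force: [-0.7, 0.6, -2.4]
finger_gap: 23.0
grip_force: 59.3
```

Call:
drive_tool([
  [[0, 0, -0.02], 0, 0],
  [[0, 0, -0.02], 0, 0],
  [[0, 0, 0], 0, 0],
])

```text
time: 9.87
tcp_pos: [448.2, -64.7, 163.5]
eef_rot: [1.0, 0.006, 0.0, -0.0]
force: [-0.9, -0.2, -0.1]
finger_gap: 22.6
grip_force: 59.4
```

Call:
drive_tool([
  [[0, 0, -0.02], 0, 0],
  [[0, 0, 0], 0, 0],
  [[0, 0, 0], 0, 0],
])

```text
time: 10.12
tcp_pos: [448.2, -64.7, 162.8]
eef_rot: [1.0, 0.006, 0.0, -0.0]
force: [-1.8, -0.4, 2.3]
finger_gap: 23.0
grip_force: 59.8
```

Call:
drive_tool([
  [[0, 0, 0], 0, 0],
  [[0, 0, 0], 0, 0],
  [[0, 0, 0], 0, 0],
  [[0, 0, 0], 0, 0],
  [[0, 0, 0], 0, 0],
  [[0, 0, 0], 0, 0],
  [[0, 0, 0], 0, 0],
  [[0, 0, 0], 0, 0],
  [[0, 0, 0], 0, 0],
  [[0, 0, 0], 0, 0],
  [[0, 0, 0], 0, 0],
  [[0, 0, 0], 0, 0],
])

```text
time: 11.12
tcp_pos: [448.2, -64.7, 162.7]
eef_rot: [1.0, 0.006, 0.0, -0.0]
force: [-0.7, 0.0, 2.9]
finger_gap: 23.4
grip_force: 59.8
```

Call:
drive_tool([
  [[0, 0, 0], 0, 0],
  [[0, 0, 0.1], 0, 0],
  [[0, 0, 0.3], 0, 0],
  [[0, 0, 0.7], 0, 0],
  [[0, 0, 0.8], 0, 0],
  [[0, 0.1, 0.2], 0, 0],
  [[0, 0.5, 0], 0, 0],
  [[0.1, 0.9, 0], 0, 0],
  [[0.1, 0.95, 0], 0, 0],
  [[0.1, 0.95, 0], -0.1, 0],
  [[0.1, 0.95, 0], -0.1, 0],
  [[0.1, 0.95, 0], -0.1, 0],
])

```text
time: 12.12
tcp_pos: [467.6, 149.2, 246.4]
eef_rot: [1.0, -0.012, -0.0, 0.0]
force: [0.3, 0.2, -1.6]
finger_gap: 23.1
grip_force: 59.3
```

Call:
drive_tool([
  [[0.1, 0.95, 0], -0.1, 0],
  [[0.1, 0.95, 0], -0.1, 0],
  [[0.1, 0.95, 0], -0.1, 0],
  [[0.04, 0.95, 0], 0, 0],
  [[0, 0.7, 0], 0, 0],
  [[0, 0.3, 0], 0, 0],
  [[0, 0, 0], 0, 0],
  [[0, 0, 0], 0, 0],
  [[0, 0, 0], 0, 0],
  [[0, 0, 0], 0, 0],
])

```text
time: 12.95
tcp_pos: [482.1, 337.4, 246.7]
eef_rot: [1.0, -0.031, -0.0, 0.001]
force: [0.3, 0.1, -0.7]
finger_gap: 23.1
grip_force: 59.3
```

Call:
drive_tool([
  [[0, 0, -0.4], 0, 0],
  [[0, 0, -0.4], 0, 0],
  [[0, 0, -0.1], 0, 0],
  [[0, 0, 0], 0, 0],
  [[0, 0, 0], 0, 0],
  [[0, 0, 0], 0, 0],
])

```text
time: 13.45
tcp_pos: [482.3, 339.1, 211.6]
eef_rot: [1.0, -0.03, 0.0, -0.0]
force: [-0.1, 0.4, -1.8]
finger_gap: 22.9
grip_force: 59.3
```

Run:
```python
import pp; from h import *
s=manip.sense(); print(s["tcp_pos"],s["eef_rot"],s["force"]); zt=s["tcp_pos"][2]-77+28
o=[]
for n in("top","side"):
    L=[get_image(n) for _ in range(4)]; im=np.mean([a for a,b in L],0).astype(np.uint8); d=np.median([b for a,b in L],0); C=cloud(n,d); X,Y,Z=np.moveaxis(C,-1,0)
    H,S,V=cv2.split(cv2.cvtColor(im,cv2.COLOR_BGR2HSV)); m=(H>4)&(H<18)&(S>150)&(V>90)&(Y>250)&(X>380)&(X<620)&(d>0)
    print(n,m.sum(),C[m].mean(0).round(1))
    for lo,hi in((400,440),(440,460),(500,520),(520,560)):
        q=m&(X>lo)&(X<hi)&(Z>zt-6); print(lo,q.sum(),C[q].mean(0).round(1) if q.any() else '', (C[q][:,1].min().round(1),C[q][:,1].max().round(1)) if q.any() else '')
    u,v=proj(n,[500,340,110])[0].astype(int); print(u-40,v-60); o.append(cv2.resize(im[v-60:v+60,u-40:u+40],(400,600),interpolation=cv2.INTER_CUBIC))
    print("seat",proj(n,[477,340,85]).round(1),"pred underside",proj(n,s["tcp_pos"]-[0,0,77]).round(1))
    for lo,hi in((415,465),(490,545)):
        q=(Z>66)&(Z<115)&(X>lo)&(X<hi)&(abs(Y-338)<45)&(d>0)&(S<60); print("fork",q.sum(),C[q].mean(0).round(1),C[q].min(0).round(1),C[q].max(0).round(1))
cv2.imwrite("pics/c.png",np.hstack(o))
```

```text
[482.25560322 339.14113946 211.59186413] [ 9.99537299e-01 -3.04110873e-02  4.80442559e-04 -3.50387164e-04] [-0.06025828  0.35113034 -1.7834161 ]
top 79 [510.9 329.9 166.7]
400 0  
440 5 [458.1 332.3 162.4] (np.float64(329.7), np.float64(337.0))
500 14 [512.8 325.9 178.4] (np.float64(307.0), np.float64(335.4))
520 41 [533.1 331.9 161.7] (np.float64(321.9), np.float64(343.0))
91 136
seat [[133.  204.4]] pred underside [[129.7 200.8]]
fork 15 [437.6 326.7  94.4] [433.3 319.3  67.7] [443.6 335.6 104.6]
fork 12 [516.7 333.4  76.8] [513.  315.5  73.2] [520.7 341.   87.9]
side 329 [481.6 345.2 160.5]
400 61 [424.8 347.7 161. ] (np.float64(335.8), np.float64(354.9))
440 24 [450.9 351.  161. ] (np.float64(333.8), np.float64(354.3))
500 17 [517.2 344.  161.6] (np.float64(335.2), np.float64(349.8))
520 99 [532.1 338.9 161.8] (np.float64(325.9), np.float64(349.3))
167 264
seat [[217.1 331.7]] pred underside [[214.2 321.9]]
fork 64 [439.2 351.9  91.4] [434.9 338.1  67.4] [447.2 365.5 105.8]
fork 25 [518.8 355.7  79.4] [513.9 348.6  70.4] [526.8 360.6  90.5]
```

View pics/c.png

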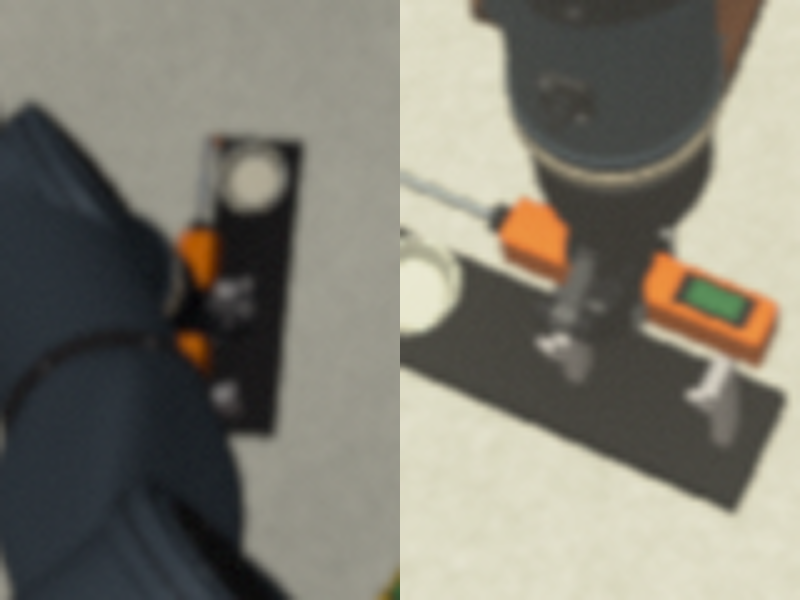

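The side view shows the handle over both forks and the tip end over the dish (dish at about (415,285) in the crop); alignment is within about 1 mm. Lowering with a light grip so the handle can pivot on the rear fork.

Call:
drive_tool([
  [[0.015, 0.015, -0.3], 0, 0],
  [[0, 0, -0.3], 0, 0],
  [[0, 0, -0.2], 0, 0],
  [[0, 0, -0.05], 0, 0],
  [[0, 0, 0], 0, 0],
  [[0, 0, 0], 0, 0],
  [[0, 0, 0], 0, 0],
], force=25)

```text
time: 14.43
tcp_pos: [482.6, 340.1, 177.3]
eef_rot: [1.0, -0.03, 0.0, -0.0]
force: [-0.9, -0.2, -1.2]
finger_gap: 22.8
grip_force: 59.3
```

Call:
drive_tool([
  [[0, 0, -0.05], 0, 0],
  [[0, 0, -0.05], 0, 0],
  [[0, 0, -0.025], 0, 0],
  [[0, 0, 0], 0, 0],
  [[0, 0, 0], 0, 0],
], force=20)

```text
time: 14.85
tcp_pos: [482.3, 339.9, 171.6]
eef_rot: [1.0, -0.03, -0.0, 0.0]
force: [-0.3, 0.4, -1.5]
finger_gap: 23.0
grip_force: 59.3
```

Call:
drive_tool([
  [[0, 0, 0], 0, 0.1],
  [[0, 0, 0], 0, 0.1],
], force=20)

```text
time: 15.02
tcp_pos: [482.4, 339.9, 171.8]
eef_rot: [1.0, -0.03, 0.0, -0.0]
force: [-1.0, 0.2, -1.8]
finger_gap: 22.8
grip_force: 59.3
```

Call:
drive_tool([
  [[0, 0, -0.025], 0, 0.1],
  [[0, 0, -0.025], 0, 0.1],
  [[0, 0, -0.025], 0, 0.1],
  [[0, 0, 0], 0, 0.1],
], force=20)

```text
time: 15.35
tcp_pos: [483.0, 339.9, 169.7]
eef_rot: [1.0, -0.03, 0.001, -0.0]
force: [-0.0, -1.6, 9.8]
finger_gap: 22.8
grip_force: 61.1
```

Call:
drive_tool([
  [[0, 0, -0.025], 0, 0.1],
  [[0, 0, -0.025], 0, 0.1],
  [[0, 0, -0.025], 0, 0.1],
  [[0, 0, 0], 0, 0.1],
])

```text
time: 15.68
tcp_pos: [484.0, 339.9, 167.2]
eef_rot: [1.0, -0.031, 0.002, -0.001]
force: [1.9, -1.9, 11.6]
finger_gap: 23.2
grip_force: 61.8
```

The handle is pivoting at about 13 N. Continuing.

Call:
drive_tool([
  [[-0.02, 0, -0.025], 0, 0.1],
  [[0, 0, -0.025], 0, 0.1],
  [[0, 0, -0.025], 0, 0.1],
  [[0, 0, -0.025], 0, 0.1],
  [[0, 0, 0], 0, 0.1],
])

```text
time: 16.1
tcp_pos: [484.9, 339.8, 163.8]
eef_rot: [1.0, -0.031, 0.003, -0.001]
force: [6.4, -3.9, 12.3]
finger_gap: 22.7
grip_force: 62.7
```

Run:
```python
import pp; from h import *
s=manip.sense(); print(s["tcp_pos"],s["force"],s["moment"])
n="side"
L=[get_image(n) for _ in range(4)]; im=np.mean([a for a,b in L],0).astype(np.uint8); d=np.median([b for a,b in L],0); C=cloud(n,d); X,Y,Z=np.moveaxis(C,-1,0)
H,S,V=cv2.split(cv2.cvtColor(im,cv2.COLOR_BGR2HSV)); m=(H>4)&(H<18)&(S>150)&(V>180)&(Y>250)&(X>380)&(X<620)&(d>0)
P=C[m]; print(m.sum(),np.polyfit(P[:,0],P[:,2],1),P.min(0),P.max(0))
for lo,hi in((410,435),(435,455),(515,530),(530,545)):
    q=P[(P[:,0]>lo)&(P[:,0]<hi)]; print(lo,len(q),q.mean(0).round(1),q[:,1].min(),q[:,1].max())
u,v=proj(n,[510,340,90])[0].astype(int)
cv2.imwrite("pics/d.png",cv2.resize(im[v-45:v+45,u-60:u+60],(800,600),interpolation=cv2.INTER_CUBIC))
```

```text
[484.85143342 339.76288189 163.76893073] [ 6.38430988 -3.85049878 12.30035008] [-0.60245378 -0.93038473  0.05679371]
202 [-1.47023517e-01  1.87058796e+02] [420.85046009 327.39263997 102.48550886] [548.4813147  360.6232925  163.02921859]
410 38 [426.2 346.7 123.6] 335.7977551727005 355.08836052736393
435 15 [444.2 353.  120.3] 351.26450651691306 354.3967536199555
515 33 [524.4 342.2 110. ] 331.6775823797133 349.4061807928562
530 55 [537.1 339.  107.8] 327.392639968779 349.0542392938634
```

View pics/d.png

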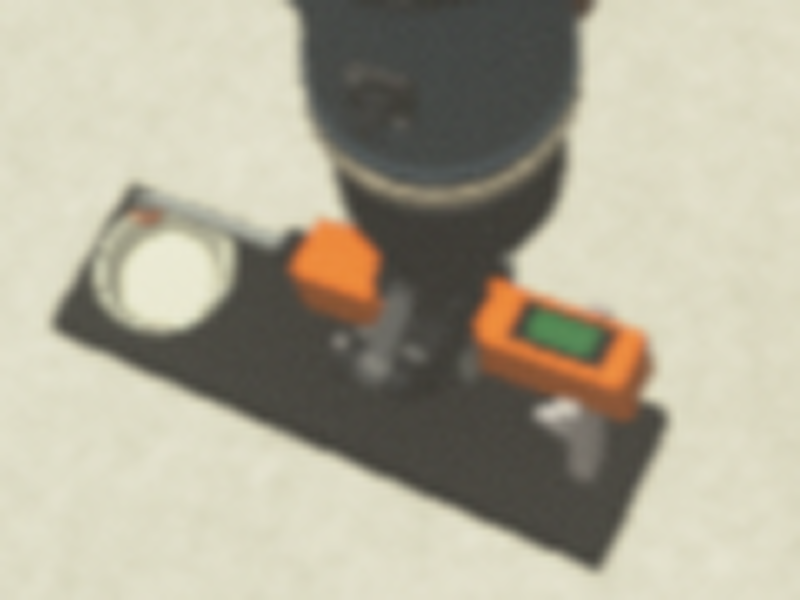

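The side view shows the rear of the handle on the rear fork, slope about 0.14, and the tip at (148,217) over the dish. Lowering a little more, with a slight shift back.

Call:
drive_tool([
  [[-0.03, 0, -0.025], 0, 0.1],
  [[-0.03, 0, -0.025], 0, 0.1],
  [[-0.02, 0, -0.025], 0, 0.1],
  [[0, 0, 0], 0, 0.1],
  [[0, 0, 0], 0, 0.1],
])

```text
time: 16.72
tcp_pos: [483.9, 340.2, 161.8]
eef_rot: [0.999, -0.031, 0.005, -0.002]
force: [13.2, -1.8, 15.8]
finger_gap: 22.8
grip_force: 63.9
```

Call:
drive_tool([
  [[0, 0, -0.025], 0, 0.1],
  [[0, 0, -0.025], 0, 0.1],
  [[0, 0, 0], 0, 0.1],
])

```text
time: 16.97
tcp_pos: [484.0, 340.3, 160.2]
eef_rot: [0.999, -0.032, 0.006, -0.003]
force: [12.6, -2.8, 18.6]
finger_gap: 22.9
grip_force: 65.1
```

```bash
cat > m.py <<'E'
import pp; from h import *
s=manip.sense(); print(s["tcp_pos"],s["force"],s["moment"],s["finger_gap"])
n="side"
L=[get_image(n) for _ in range(4)]; im=np.mean([a for a,b in L],0).astype(np.uint8); d=np.median([b for a,b in L],0); C=cloud(n,d); X,Y,Z=np.moveaxis(C,-1,0)
H,S,V=cv2.split(cv2.cvtColor(im,cv2.COLOR_BGR2HSV)); m=(H>4)&(H<18)&(S>150)&(V>210)&(Y>250)&(X>380)&(X<620)&(d>0)
P=C[m]; print(m.sum(),P.min(0).round(1),P.max(0).round(1))
for lo,hi in((410,435),(435,455),(515,530),(530,552)):
    q=P[(P[:,0]>lo)&(P[:,0]<hi)]; print(lo,len(q),q.mean(0).round(1),np.median(q[:,2]).round(1),q[:,1].min().round(1),q[:,1].max().round(1))
import sys
u,v=proj(n,[510,340,90])[0].astype(int)
cv2.imwrite(sys.argv[1],cv2.resize(im[v-45:v+45,u-60:u+60],(800,600),interpolation=cv2.INTER_CUBIC))
E
python3 m.py pics/e.png
```

```text
[484.02762725 340.25834135 160.18450329] [12.61749673 -2.82982515 18.55796558] [-0.62927852 -2.09635102  0.05649223] 22.932646618420602
150 [422.3 329.4  97.1] [546.5 354.7 126.6]
410 28 [426.5 346.1 124.4] 124.4 336.6 354.7
435 4 [446.7 352.8 120. ] 119.4 352.2 353.5
515 31 [524.7 342.1 103.8] 103.7 331.1 351.1
530 55 [538.1 339.2 100.7] 100.8 329.4 349.3
```

Slope is now 0.212 and the top at the seat is at 113.5 mm, as it should be when seated. Relieving the side load, then releasing.

Call:
drive_tool([
  [[0.025, 0, 0], 0, 0.1],
  [[0.025, 0, 0.02], 0, 0.1],
  [[0.0, 0, 0], 0, 0.1],
  [[0, 0, 0], 0, 0.1],
])

```text
time: 17.5
tcp_pos: [484.3, 340.4, 160.2]
eef_rot: [1.0, -0.031, 0.004, -0.002]
force: [8.0, -2.0, 16.2]
finger_gap: 22.9
grip_force: 64.6
```

Call:
drive_tool([
  [[0.03, 0, 0.02], 0, 0.1],
  [[0.02, 0, 0.025], 0, 0.1],
  [[0.0, 0, 0], 0, 0.1],
  [[0, 0, 0], 0, 0.1],
])

```text
time: 17.83
tcp_pos: [483.9, 340.2, 160.4]
eef_rot: [1.0, -0.03, 0.002, -0.001]
force: [3.8, -0.0, 9.7]
finger_gap: 22.8
grip_force: 63.6
```

Call:
drive_tool([
  [[0, 0, 0.02], 0, 0.3],
  [[0, 0, 0], 0, 0.4],
  [[0, 0, 0], 0, 0.5],
  [[0, 0, 0], 0, 0.8],
  [[0, 0, 0], 0, 1],
  [[0, 0, 0], 0, 1],
  [[0, 0, 0], 0, 1],
  [[0, 0, 0], 0, 1],
  [[0, 0, 0], 0, 1],
  [[0, 0, 0], 0, 1],
])

```text
time: 18.67
tcp_pos: [482.4, 339.9, 160.1]
eef_rot: [1.0, -0.03, -0.0, 0.0]
force: [0.3, 0.4, -1.1]
finger_gap: 85.5
grip_force: 0.0
```

Call:
drive_tool([
  [[0, 0, 0.15], 0, 1],
  [[0, 0, 0.3], 0, 1],
  [[0, 0, 0.6], 0, 1],
  [[0, 0, 0.9], 0, 1],
  [[0, 0, 0.9], 0, 1],
  [[0, 0, 0.9], 0, 1],
  [[0, -0.9, 0], 0, 1],
  [[0, -0.9, 0], 0, 1],
  [[0, -0.9, 0], 0, 1],
  [[0, -0.9, 0], 0, 1],
  [[0, -0.9, 0], 0, 1],
  [[0, 0, 0], 0, 1],
])

```text
time: 19.67
tcp_pos: [482.4, 152.1, 310.9]
eef_rot: [0.999, -0.034, 0.0, 0.002]
force: [0.5, -1.1, -0.2]
finger_gap: 85.4
grip_force: 0.0
```

```bash
python3 m.py pics/f.png
python3 - <<'E'
import cv2
from rig import get_image
im,_=get_image("side"); cv2.imwrite("pics/full.png",cv2.resize(im,(800,600)))
E
```

```text
[482.39264051 152.06187634 310.91385952] [ 0.51612699 -1.07434255 -0.20260088] [-0.05082334  0.02696006  0.04664158] 85.41681385209394
238 [423.7 328.7  97.6] [543.5 352.5 126.5]
410 12 [425.5 344.9 125.2] 125.2 337.7 352.5m.py:8: RuntimeWarning: Mean of empty slice.
  q=P[(P[:,0]>lo)&(P[:,0]<hi)]; print(lo,len(q),q.mean(0).round(1),np.median(q[:,2]).round(1),q[:,1].min().round(1),q[:,1].max().round(1))
  ret = um.true_divide(
  return _methods._mean(a, axis=axis, dtype=dtype,
  ret = ret.dtype.type(ret / rcount)
Traceback (most recent call last):
  File "m.py", line 8, in <module>
    q=P[(P[:,0]>lo)&(P[:,0]<hi)]; print(lo,len(q),q.mean(0).round(1),np.median(q[:,2]).round(1),q[:,1].min().round(1),q[:,1].max().round(1))
                                                                                                ~~~~~~~~~~^^
ValueError: zero-size array to reduction operation minimum which has no identity
```

View pics/full.png

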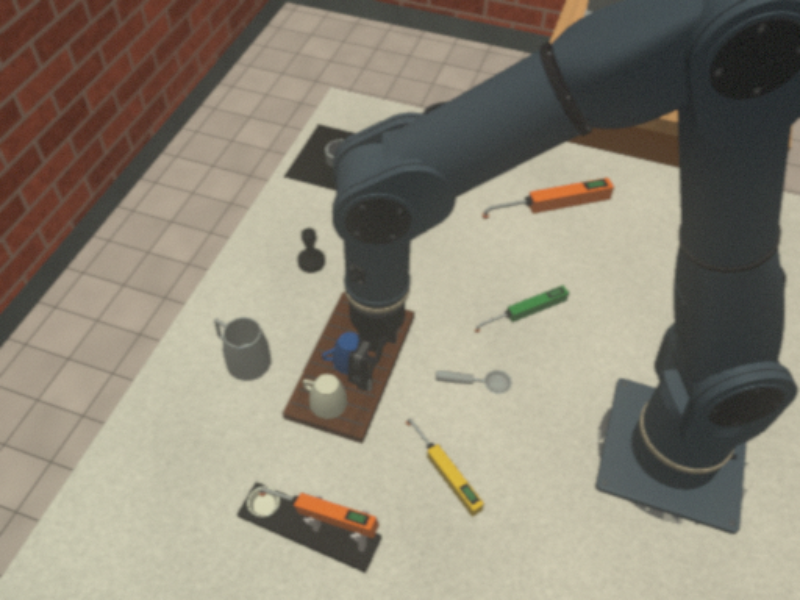

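The full view shows the probe lying on both forks at (335,513) with its tip over the dish at (264,492). The cups look unmoved where visible, the bystanders are in place, and the arm is clear. One quick check that it isn't caught on a lip, then I'll hand in.

Run:
```python
import pp; from h import *
for n in("side","top"):
    L=[get_image(n) for _ in range(3)]; im=np.mean([a for a,b in L],0).astype(np.uint8); d=np.median([b for a,b in L],0); C=cloud(n,d); X,Y,Z=np.moveaxis(C,-1,0)
    H,S,V=cv2.split(cv2.cvtColor(im,cv2.COLOR_BGR2HSV)); m=(H>4)&(H<18)&(S>140)&(V>(200 if n=="side" else 100))&(Y>250)&(X>380)&(X<620)&(d>0)
    P=C[m]
    if len(P)<10: print(n,"hidden",len(P)); continue
    k,res,*_=np.linalg.lstsq(np.c_[P[:,:2]-[478,340],np.ones(len(P))],P[:,2],rcond=None); w=np.linalg.svd(P[:,:2]-P[:,:2].mean(0))[2][0]
    print(n,len(P),"dz/dx,dz/dy,z0",k.round(3),"yaw",(w[1]/w[0]).round(3),P.min(0).round(1),P.max(0).round(1),P.mean(0).round(1))
```

```text
side 276 dz/dx,dz/dy,z0 [-2.15000e-01  3.50000e-02  1.13634e+02] yaw -0.052 [422.1 328.6  98.1] [543.7 353.6 128.6] [499.5 340.4 109. ]
top 144 dz/dx,dz/dy,z0 [-1.9400e-01  9.1000e-02  1.1267e+02] yaw 0.02 [416.4 327.   95.7] [530.7 350.5 129.4] [473.4 337.4 113.3]
```

Slope is 0.21, the height at the seat is 113.6 mm (nominal 113.6) and there is negligible roll, so it is properly seated.

```bash
python3 -c "
from rig import finish_job; print(finish_job())"
```

```text
the job is handed in; nothing more can be done
None
```

The job is handed in: the thermometer touched the blue cup and then the red, resting over a second on each, and it now lies seated on both cradle forks with its tip over the dish; the cups did not appear to shift, though the gripper hid the red one in the last picture.

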